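# Unlatch the sliding-cover case and bed the bow in it

## Task

Put the U-shaped steel bow away in the grey case. Press the case's release button so that the T-handle pops out, give the handle its quarter turn anticlockwise to unlatch and slide the cover fully back with it; then lay the bow flat in the open well, its two free ends resting in the two notches of the rail at the near end and its cross bar on the ledge, let go and leave the cover open. Do not knock over or shift the bottle, the jar, the small spray can or the plaster model standing about.

Things in the scene. Friction and masses are not known exactly. Their poses are not given: they have to be found in the camera images.
- case: Grey metal case fixed to the bench, 210 (x) x 152 (y) x 79 mm high, origin at the centre of its underside, x from its near end to its far end. Its near half is a well (inside x -100 to -8, y -71 to 71 mm) under the sliding cover; in it lie a ledge (top 30 mm high, x -28 to -15) and a rail at x -86 to -74 with two notches at y +-54 mm, 16 mm wide, bottoms 30 and rounded tops 48 mm high
- button_top (a point): Middle of the top of the round steel release button (24 mm across, 8 mm proud) in the housing on the cover, 48 mm in front (case -x) of the handle's axis; pressed straight down; about 108 mm above the bench when out. It springs back.
- button (a joint): Travel of the release button, m: 0 out, 0.006 fully down. About 1.5 N starts it, 5 N holds it fully down; beyond about 0.003 the handle is released.
- tee_bar (a point): Middle of the T-handle's round cross bar, 14 mm thick, 74 mm long, on its upright turning axis. The bar lies along this point's y axis (case y when locked) and turns with it. Stowed it is 92 mm above the bench in a slot, below the housing's top (100 mm), and cannot be grasped; popped out it is 128 mm above the bench, a 10 mm stem under its middle
- tee (a joint): How far the T-handle has popped out, m: 0 stowed, 0.036 out. A spring of 3 to 7 N drives it out when the button is pressed and keeps it out.
- spindle (a joint): Turn of the T-handle, rad: 0 locked, grows anticlockwise seen from above to its stop at 1.4. It can turn only when popped out; turn it to the stop (the latch itself clears at about 1.0). Friction 0.05 N m; it stays where it is left.
- cover (a joint): How far the cover has slid along case +x (away from the near end), m: 0 closed, 0.100 fully back. Friction about 2 N plus drag of 8 N per m/s. The handle, housing and button travel with it; it stays where it is left.
- bow_tab (a point): Centre of the upright grip tab of the loose steel U-shaped bow (0.14 kg), at its balance point, 14 mm above its underside; bow axes. Tab: 38 mm along x, 12 mm thick along y, 28 mm high, midway between the legs (98 mm clear). 10 mm rod: cross bar along y at x -20 mm, legs at y +-54 mm along +x, tips centred at x 45 mm
- bow_end_l (a point): Free end of the bow's leg at bow y = +54 mm (centre of its round tip, 5 mm above the underside, 45 mm ahead of the tab's centre).
- bow_end_r (a point): Free end of the bow's leg at bow y = -54 mm, likewise.
- notch_l (a point): Where the end bow_end_l lies when the bow is bedded: case y = -54 mm, 35 mm above the bench.
- notch_r (a point): Where the end bow_end_r lies when the bow is bedded: case y = +54 mm, 35 mm above the bench.
- bed (a point): Where the tab's centre lies when the bow is bedded: x -41.5 mm in the case, 44 mm above the bench; the bow's x then points along case -x (to the near end). The bow has about 8 mm of play along case x.
- bottle: Brown bottle with white cap, 46 mm across, 94 mm high, loose beside the case; origin at the centre of its underside. Leave alone.
- jar: Round jar of granules, 70 mm across, 92 mm high, loose beside the case; origin at the centre of its underside. Leave alone.
- spray: Small white spray can, 23 mm across, 92 mm high, loose to the right of the bow; origin at the centre of its underside. Leave alone.
- model: Plaster dental model, 65 x 73 x 32 mm, loose to the left of the bow; origin at the centre of its underside. Leave alone.
- lamp_head (a point): Lowest point of the black lamp head that hangs between bow and case, 255 mm above the bench and up to 690 mm; within 55 mm to the robot's side of this point, 60 mm beyond it, 30 mm to its left and 85 mm to its right. Fixed; go round it on the robot's side

How it is judged:
By the outcome, as a careful person would: the job done as asked, in the order asked, and still so for the second after the job is handed in, with the robot touching nothing.
It also fails if it takes over 72 s, if anything falls off the work surface, if the arm or the gripper's body presses on something with over 40 N, if the wrist force passes 120 N, or if a joint passes its speed limit or range.

## Robot

A 6-joint arm with a two-finger parallel gripper is mounted at the origin on a cart in front of the work surface, level with it; the furniture and walls round the work are solid. World frame = base frame: x ahead of the robot, y to its left, z up, the work surface at z = 0. Lengths are in m, angles in degrees, forces in N, time in s.
With the tool pointing down it reaches from about 0.325 to 0.775 m from the base axis. Payload 5.5 kg.
Tool frame: the origin (TCP) lies at the centre of the arm's flange, where the gripper is bolted on; the fingertips stand 182 mm ahead of it and the grasp point (between the pads) lies 163 mm ahead of it; z points along the fingers, y is the line along which they close (so a half turn about z gives the same grasp; the last joint's range is limited). The gripper opens to 88 mm and grips with 3 to 60 N. Pads are 20 mm wide; open, the fingers measure 115 mm over their backs; the gripper's body (75 mm by 178 mm) begins 61 mm behind the grasp point.
Start: joints at [73.871, 5.22, 70.514, -0, 104.267, -3.249], TCP at [0.134, 0.585, 0.405] pointing down, gripper open.
Joint ranges: [-164.24, 164.24], [-49.07, 125.15], [9.68, 141.18], [-86.29, 266.29], [3.28, 154.24], [-151.56, 151.56]. Speed limits (degrees/s): [147.25, 147.25, 172.46, 180, 180, 180].

## Interface

Orientations are given as [roll, pitch, yaw] about the fixed x, y, z axes, in that order (R = Rz(yaw) Ry(pitch) Rx(roll)).
In Python, from station import r gives the robot as it stands. The module is installed in compiled form; this text tells all that it offers. Calls block until the motion is done:
- r.reach(position, orientation): joint-space move of the TCP to a pose.
- r.servo_line(position, rotation=None, speed=0.15): straight line of the TCP; rotation=None keeps the orientation; speed is the mean speed in m/s.
- r.move_joints(angles): joint-space move.
- r.let_go() and r.grab(squeeze=None): open the fingers fully, or close them until they stop; squeeze is the grip in N (None keeps the last).
- r.wait(seconds).
- r.inverse_kinematics(position, orientation): joint angles nearest the present ones, or None.
- r.sense(): the state.
- r.snapshot(name): name is "scene" or "side" or "wrist"; returns a dict with "frame" (480x640x3 uint8, red, green, blue), "fx", "fy", "cx", "cy" (pixels), "R" (3x3) and "t" (3): a world point X has camera coordinates R X + t. Camera axes: x right, y down, z forward; pixel columns grow to the right and rows downward; lengths in m; the calibration is good to about 2 mm. A picture is of the moment at which its call begins. There is no depth.
A pose or a line that the arm cannot do raises r.IKError and nothing moves.
- r.hand_in(): hands the job in; it is judged then, once.
The state is a dict: "clock": time; "joints": joint angles; "joint_vel": joint speeds; "joint_torque": joint torques, N m; "tcp_pos": TCP position; "orientation": TCP orientation; "contact_force": force on the tool from outside, world axes, zero at the start; "torque": the same for the moment, N m; "opening": finger opening in m; "gripper_force": force on a finger pad.
Only numpy, scipy, OpenCV 4.12 (cv2) and the standard library are available. Lean on these libraries where they do the work, as an engineer would, in place of code of your own. Each camera call takes 0.05 s, during which the arm holds its last target. There are 200 camera calls.

## Working session

There is one attempt and no reset: what is moved stays moved. The work goes in short steps, each a Python script; the robot and the scene stay as the last script left them, time stands still between calls to the robot, and variables do not carry over. Pictures are saved under pics/ and viewed, at most 10 in all, crops included, and the job is handed in when it is done.

```bash
mkdir -p pics
python3 - <<'E'
from station import r
import cv2
for n in ("scene","side"):
    s=r.snapshot(n); cv2.imwrite(f"pics/{n}0.png",s["frame"][:,:,::-1]); print(n,s["fx"],s["cx"],s["cy"],s["R"],s["t"])
print(r.sense())
E
```

```text
scene 489.7798984903865 323.94590163820345 246.79584558816202 [[ 0.83439163 -0.55101612 -0.013109  ]
 [-0.33326989 -0.4854343  -0.80826031]
 [ 0.4390009   0.67877447 -0.58867939]] [-0.41403714  0.30194689  1.28250886]
side 598.7004675139743 323.1204989579476 239.93760768945563 [[ 0.15415512 -0.98804114  0.00330075]
 [-0.56778851 -0.09131991 -0.81809344]
 [ 0.8086114   0.12423917 -0.57507584]] [-0.09141488  0.41476453  1.55814161]
{'clock': 0.1, 'joints': array([ 7.38693596e+01,  5.25896346e+00,  7.05742128e+01, -6.78349498e-04,
        1.04269202e+02, -3.24995360e+00]), 'joint_vel': array([ 0.15223194, -0.17008933, -0.18202818,  0.02036151, -0.07660664,
       -0.04699928]), 'joint_torque': array([ 3.78230456e-03, -4.47860706e+01, -4.07567310e+01,  7.02173891e-02,
        2.84518918e-02, -9.73384317e-05]), 'tcp_pos': array([0.13378265, 0.58494305, 0.40362548]), 'orientation': array([-1.79897749e+02, -5.14737748e-03,  1.67119142e+02]), 'contact_force': array([0.50513363, 0.35293136, 0.31636888]), 'torque': array([ 0.02082014, -0.06264059, -0.00595068]), 'gripper_force': 0.0, 'opening': 0.08800371071091648}
```

View pics/scene0.png

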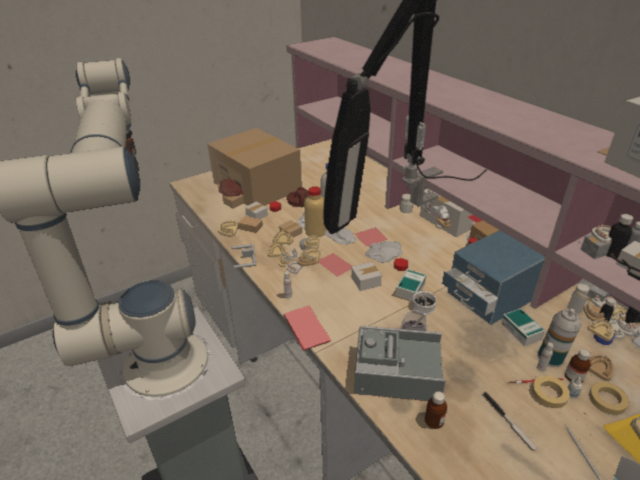

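View pics/side0.png

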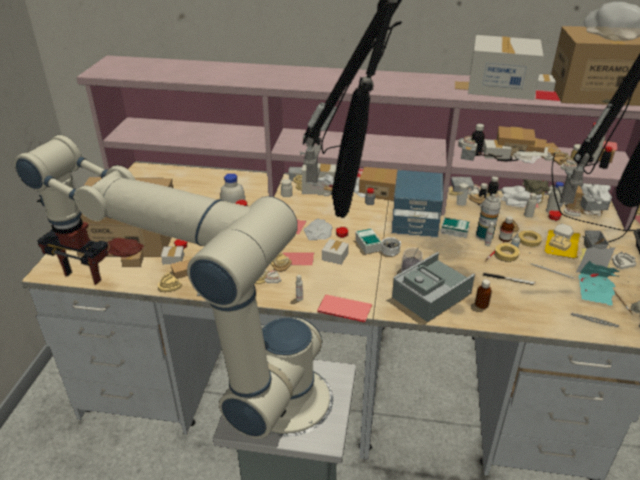

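Scene shows the case at about (400,362), the bow at about (245,257), the spray can at (287,285), the bottle at (436,410), the jar at (418,308) and the lamp tip at (342,230). I need enlarged crops for accurate positions.

Run:
```python
import cv2, numpy as np
s=cv2.imread("pics/scene0.png"); d=cv2.imread("pics/side0.png")
def crop(im,x,y,w,h,k,n):
    c=cv2.resize(im[y:y+h,x:x+w],None,fx=k,fy=k,interpolation=cv2.INTER_CUBIC)
    for i in range(0,w,10): cv2.putText(c,str(x+i),(i*k,8),0,.3,(0,0,255),1); cv2.line(c,(i*k,8),(i*k,14),(0,0,255),1)
    for i in range(0,h,10): cv2.putText(c,str(y+i),(0,i*k+4),0,.3,(0,0,255),1); cv2.line(c,(20,i*k),(26,i*k),(0,0,255),1)
    return c
a=crop(s,345,285,115,148,4,0); b=crop(s,220,225,85,85,4,0)
o=np.zeros((600,800,3),np.uint8); o[:592,:460]=a; o[:340,460:800]=b
cv2.imwrite("pics/c1.png",o)
```

```text
(no output)
```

View pics/c1.png

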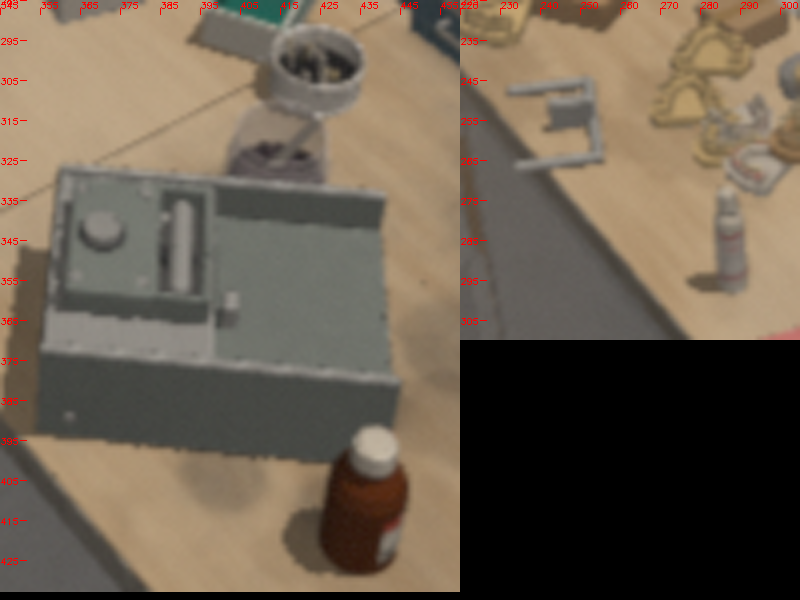

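Case crop gives button top (370.7,341), bar centre (390.3,346.5) and rim corners (360.5,327.5), (441.2,333.2), (444.5,380), (355.5,372). Bow crop gives tips (232.5,247.8) and (234.5,266.3), bar corners (252.5,245.7) and (255,264.5), and tab at (247,252.5).

```bash
cat > h.py <<'E'
import numpy as np, cv2
from station import r
def ray(s,uv,z):
    R,t=np.array(s["R"]),np.array(s["t"]); c=-R.T@t
    d=R.T@np.array([(uv[0]-s["cx"])/s["fx"],(uv[1]-s["cy"])/s["fy"],1]); return c+d*(z-c[2])/d[2]
def proj(s,X):
    p=np.array(s["R"])@np.array(X)+s["t"]; return np.array([s["fx"]*p[0]/p[2]+s["cx"],s["fy"]*p[1]/p[2]+s["cy"]])
def save(s,n,box=None,k=1):
    im=s["frame"][:,:,::-1]; 
    if box: x,y,w,h=box; im=im[y:y+h,x:x+w]
    cv2.imwrite(f"pics/{n}.png",cv2.resize(im,None,fx=k,fy=k,interpolation=cv2.INTER_CUBIC))
E
python3 - <<'E'
from h import *
np.set_printoptions(precision=4,suppress=True)
s=r.snapshot("scene"); d=r.snapshot("side")
P=lambda n,uv,z: (print(n,ray(s,uv,z)), ray(s,uv,z))[1]
b=P("button",(370.7,340.8),.108); t=P("tee",(390.3,346.5),.098)
q=[P("rim",u,.079) for u in [(360.5,327.5),(441.2,333.2),(444.5,380),(355.5,372)]]
print("c",np.mean(q,0),[np.linalg.norm(q[i]-q[i-1]) for i in range(4)])
f=lambda v: np.degrees(np.arctan2(v[1],v[0]))
print("yaw",f(q[1]-q[0]),f(q[2]-q[3]),f(q[0]-q[3])-90,f(q[1]-q[2])-90,"bt",f(t-b),np.linalg.norm((t-b)[:2]))
w=[P("bow",u,.008) for u in [(232.5,247.8),(234.5,266.3),(252.5,245.7),(255,264.5)]]; P("tab",(247,251),.028)
print(f(w[0]-w[2]),f(w[1]-w[3]),np.linalg.norm(w[0]-w[1]),np.linalg.norm(w[2]-w[3]))
P("spray",(287.5,297),0);P("bottle",(435,424),0);P("jar",(418,310),.092);P("lamp",(342,230),.255)
for n,X in (("button",b),("tee",t),*[("rim",x) for x in q],*[("bow",x) for x in w]): print(n,proj(d,X))
E
```

```text
button [ 0.4235 -0.3185  0.108 ]
tee [ 0.4575 -0.3527  0.098 ]
rim [ 0.4479 -0.2465  0.079 ]
rim [ 0.6053 -0.3777  0.079 ]
rim [ 0.507  -0.4889  0.079 ]
rim [ 0.3513 -0.3557  0.079 ]
c [ 0.4779 -0.3672  0.079 ] [np.float64(0.14575596388618361), np.float64(0.20498949245911915), np.float64(0.1484201352880986), np.float64(0.20491591279339658)]
yaw -39.7999887714402 -40.54450281559752 -41.49515559407833 -41.499816383814796 bt -45.17759159830329 0.048122444475214285
bow [0.3567 0.3567 0.008 ]
bow [0.3187 0.2592 0.008 ]
bow [0.4189 0.3288 0.008 ]
bow [0.3782 0.2299 0.008 ]
tab [0.3793 0.2862 0.028 ]
155.8769445166384 153.8139424693426 0.10468674201511036 0.10700076693737264
spray [0.391  0.0407 0.    ]
bottle [ 0.4536 -0.527   0.    ]
jar [ 0.6041 -0.2905  0.092 ]
lamp [ 0.5161 -0.064   0.255 ]
button [419.2925 278.2178]
tee [430.5181 275.0037]
rim [395.0033 278.3604]
rim [438.0522 252.4668]
rim [474.2544 274.3139]
rim [430.5257 302.5068]
bow [199.7122 294.8749]
bow [226.2309 306.0627]
bow [214.1922 283.3961]
bow [240.6011 294.6301]
```

```bash
cat >> h.py <<'E'
G=.163
C=np.array([.478,-.367]); YAW=-40.5
def case(x,y):
    a=np.radians(YAW); return C+np.array([x*np.cos(a)-y*np.sin(a),x*np.sin(a)+y*np.cos(a)])
def go(xy,zg,yaw): r.reach([xy[0],xy[1],zg+G],[180,0,yaw])
def line(xy,zg,yaw=None,speed=.15): r.servo_line([xy[0],xy[1],zg+G],None if yaw is None else [180,0,yaw],speed=speed)
def st():
    s=r.sense(); print("t %.1f"%s["clock"],"tcp",s["tcp_pos"].round(4),"ori",s["orientation"].round(1),"F",s["contact_force"].round(1),"op %.4f gf %.1f"%(s["opening"],s["gripper_force"]),"j",s["joints"].round(0)); return s
E
python3 - <<'E'
from h import *
go((.36,.30),.22,155); st()
s=r.snapshot("wrist"); save(s,"w1"); np.savez("w1.npz",**{k:v for k,v in s.items()})
r.grab(20)
def arc(j1,rad,zg,j6):
    a=np.radians(j1); go((rad*np.cos(a),rad*np.sin(a)),zg,j1+90-j6)
arc(40,.35,.22,-87)
j=r.sense()["joints"].copy(); j[0]=-38; r.move_joints(j)
go(case(-.073,0),.20,49.5+90); st()
s=r.snapshot("wrist"); save(s,"w2"); np.savez("w2.npz",**s)
E
cat >> h.py <<'E'
def arc(j1,rad,zg,j6):
    a=np.radians(j1); go((rad*np.cos(a),rad*np.sin(a)),zg,j1+90-j6)
E
```

```text
t 1.6 tcp [0.3597 0.3006 0.3832] ori [180.   -0.  155.1] F [ 0.5  0.8 -0.8] op 0.0877 gf 0.0 j [ 36. -15.  92.   0. 103. -29.]
t 6.3 tcp [ 0.4227 -0.3187  0.3631] ori [ 1.800e+02 -1.000e-01  1.396e+02] F [0.2 0.3 0.3] op 0.0003 gf 0.0 j [-41.  -6.  86.   0. 100. -90.]
```

View pics/w1.png

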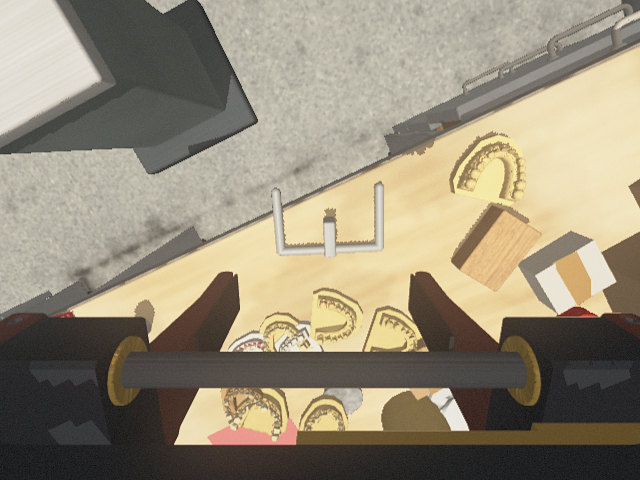

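View pics/w2.png

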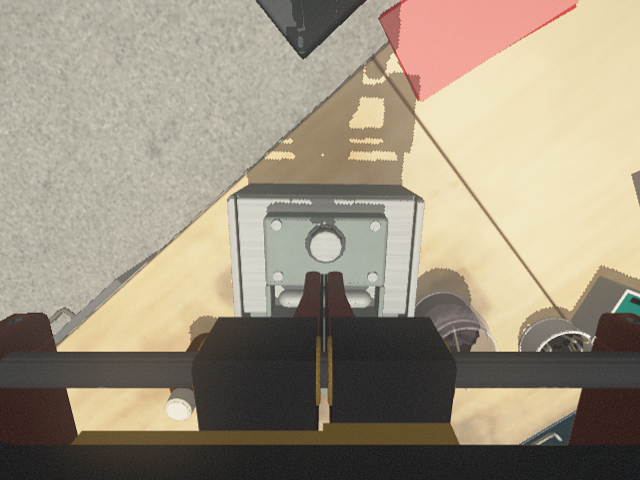

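w1: bow tips (276,190) and (379,185), bar corners (281,250) and (380,247), tab top about x 330. w2: button centre (325,246), T-bar ends (277,299) and (373,299), near rim corners (230,197) and (422,197).

Run:
```python
from h import *
np.set_printoptions(precision=4,suppress=True)
f=lambda v: np.degrees(np.arctan2(v[1],v[0]))
a,b=np.load("w1.npz"),np.load("w2.npz")
tl,tr,bl,br=[ray(a,u,.008) for u in [(379,185),(276,190),(379.5,247),(281,250)]]
print(tl,tr,bl,br,np.linalg.norm(tl-tr),np.linalg.norm(bl-br)); print(f(tl-bl),f(tr-br),f(tl-tr)-90,f(bl-br)-90)
print("tabtop front/back",ray(a,(330,219),.028),ray(a,(330,255),.028))
B=ray(b,(325,245),.108); T=ray(b,(325,298),.097);print(B,T,np.linalg.norm(B-T),f(T-B))
print("bar",f(ray(b,(373,299),.097)-ray(b,(277,299),.097)))
n=[ray(b,u,.079) for u in [(230,197),(422,197)]];print(n,np.linalg.norm(n[0]-n[1]),f(n[1]-n[0]))
print("pred",case(-.073,0),case(-.105,-.076),case(-.105,.076))
```

```text
[0.3568 0.3647 0.008 ] [0.3164 0.2659 0.008 ] [0.4193 0.3395 0.008 ] [0.377  0.2408 0.008 ] 0.10681927858684577 0.10736479951259006
157.98427996641854 157.52741847312947 -22.263292506017393 -23.214044995175968
tabtop front/back [0.3637 0.3054 0.028 ] [0.3984 0.2894 0.028 ]
[ 0.421  -0.3167  0.108 ] [ 0.4569 -0.3473  0.097 ] 0.04846392088381498 -40.38207703693314
bar 49.4984462790081
[array([ 0.3503, -0.3533,  0.079 ]), array([ 0.4472, -0.2399,  0.079 ])] 0.14911389232116062 49.502230505269246
pred [ 0.4225 -0.3196] [ 0.3488 -0.3566] [ 0.4475 -0.241 ]
```

```bash
sed -i 's/^C=.*/C=np.array([.4777,-.3650])/' h.py
python3 - <<'E'
from h import *
B=(.4215,-.3172)
line(B,.119+.019,speed=.15)
f0=st()["contact_force"][2]
z=.110
while z>.098:
    line(B,z+.019,speed=.02); f=r.sense()["contact_force"][2]-f0; print(round(z,4),round(f,1))
    if f>6: break
    z-=.0015
st()
line(B,.16,speed=.12); line(B,.21,speed=.2); r.let_go()
go((.44,-.333),.24,49.5); st()
s=r.snapshot("wrist"); save(s,"w3"); np.savez("w3.npz",**s)
E
```

```text
t 6.9 tcp [ 0.4213 -0.3169  0.3021] ori [-1.800e+02  1.000e-01  1.395e+02] F [0.8 1.1 0.2] op 0.0001 gf 0.0 j [-41.  -6.  92.  -0.  94. -90.]
0.11 0.4
0.1085 -0.4
0.107 4.5
0.1055 2.8
0.104 4.2
0.1025 4.7
0.101 7.3
t 9.0 tcp [ 0.4215 -0.3172  0.2842] ori [-1.800e+02  1.000e-01  1.395e+02] F [ 0.6 -0.2  7.6] op 0.0004 gf 4.3 j [-41.  -5.  93.  -0.  92. -90.]
t 12.7 tcp [ 0.44   -0.333   0.4029] ori [-180.     0.    49.6] F [-0.6 -0.3 -0. ] op 0.0880 gf 0.0 j [-41.  -2.  78.  -0. 104.  -0.]
```

View pics/w3.png

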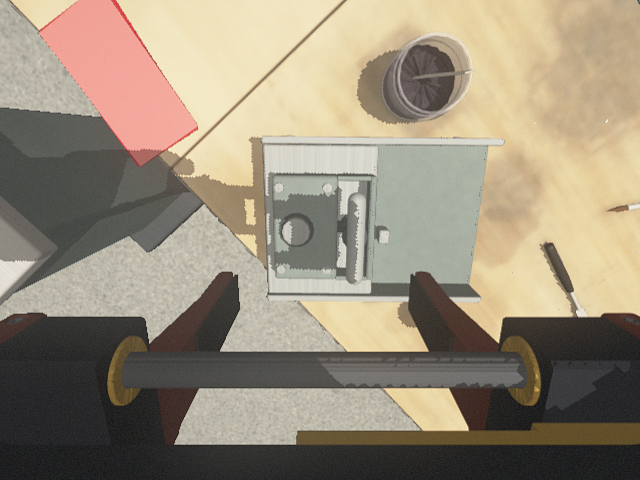

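T-handle has popped out: bar ends (356,194) and (355,283), centre (355.5,238), button at (297,230).

Run:
```python
from h import *
b=np.load("w3.npz"); T=ray(b,(355.5,238),.133)[:2]; B=ray(b,(297,230),.108)[:2]
Q=np.array([.458,-.3485]); print(T,B,np.linalg.norm(T-B),Q)
if np.linalg.norm(T-Q)<.006:
    T=(T+Q)/2
    go(T,.18,49.5); line(T,.1335,speed=.1); st(); r.grab(25); st()
    for k in (20,40,60,81): go(T,.1335,49.5+k)
    st()
    s=r.snapshot("side"); save(s,"s1",(360,210,140,120),5)
    np.save("T.npy",T)
```

```text
[ 0.45963079 -0.3465817 ] [ 0.42413286 -0.31673101] 0.04638067806750665 [ 0.458  -0.3485]
t 13.7 tcp [ 0.4588 -0.3476  0.2972] ori [180.   -0.   49.5] F [ 0.5  0.1 -0.6] op 0.0878 gf 0.0 j [-41.   2.  85.   0.  93.  -0.]
t 14.7 tcp [ 0.459  -0.3477  0.2965] ori [179.9  -0.   49.5] F [ 2.3 -1.4 -1.4] op 0.0202 gf 25.0 j [-41.   2.  85.   0.  93.  -0.]
t 16.4 tcp [ 0.4586 -0.3477  0.2965] ori [-180.    -0.   130.1] F [-0.8 -2.1  0.5] op 0.0202 gf 25.0 j [-41.   2.  85.  -0.  93. -81.]
```

View pics/s1.png

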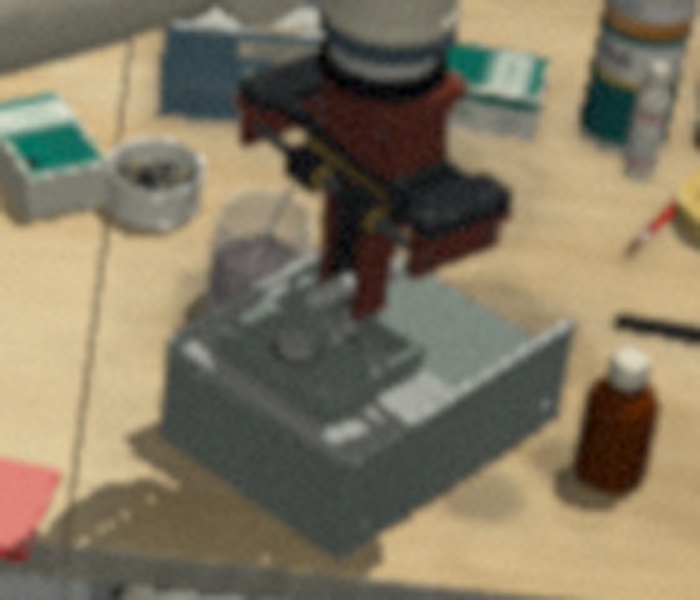

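Bar appears turned, held between the fingers at crop (340,295). Now slide the cover back, watching the force.

Run:
```python
from h import *
T=np.load("T.npy"); print(r.sense()["torque"].round(2))
a=np.radians(YAW); u=np.array([np.cos(a),np.sin(a)])
for d in (.01,.03,.06,.09,.102):
    line(T+u*d,.1335,speed=.06); F=r.sense()["contact_force"]; print(d,F.round(1),"along",round(F[:2]@u,1))
    if abs(F[:2]@u)>25: break
st(); r.let_go(); line(T+u*.1,.2,speed=.15); st()
go(T+u*.0,.25,130)
s=r.snapshot("wrist"); save(s,"w4"); np.savez("w4.npz",**s)
```

```text
[-0.6   0.32 -0.18]Traceback (most recent call last):
  File "<stdin>", line 3, in <module>
NameError: name 'YAW' is not defined
```

```bash
sed -i 's/^C=.*/C=np.array([.4777,-.3650]); YAW=-40.5/' h.py
python3 - <<'E'
from h import *
T=np.load("T.npy")
a=np.radians(YAW); u=np.array([np.cos(a),np.sin(a)])
for d in (.01,.03,.06,.09,.102):
    line(T+u*d,.1335,speed=.06); F=r.sense()["contact_force"]; print(d,F.round(1),"along",round(F[:2]@u,1))
    if abs(F[:2]@u)>25: break
st(); r.let_go(); line(T+u*.1,.2,speed=.15); st()
go(T+u*.0,.25,130)
s=r.snapshot("wrist"); save(s,"w4"); np.savez("w4.npz",**s)
E
```

```text
0.01 [-2.7 -3.8  0.6] along 0.4
0.03 [-1.6 -5.3 -0.6] along 2.2
0.06 [-2.3 -4.2 -0.8] along 0.9
0.09 [-4.2 -5.7  0.1] along 0.5
0.102 [-8.2 -0.7  1.1] along -5.8
t 18.9 tcp [ 0.5353 -0.4139  0.2958] ori [-179.9   -0.3  130.4] F [-8.2 -0.7  1.1] op 0.0205 gf 25.0 j [-41.  17.  68.  -0.  95. -81.]
t 20.6 tcp [ 0.5349 -0.4125  0.3625] ori [-180.    -0.   130.5] F [ 0.2 -0.7 -0.7] op 0.0877 gf 0.0 j [-41.  17.  62.   0. 101. -81.]
```

View pics/w4.png

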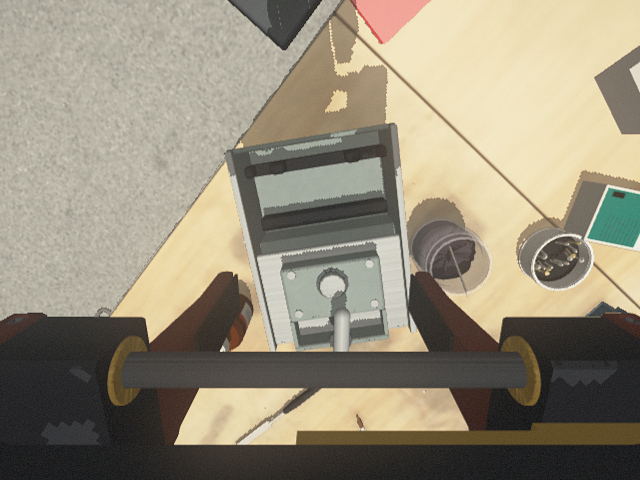

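Cover is back and the well is open: rail at about (315,160), ledge at (325,215), button (331,283), bar turned along the case axis. I'll enlarge the well to read the notches.

Run:
```python
from h import *
s=np.load("w4.npz"); save(s,"w4c",(225,120,185,120),4)
B=ray(s,(331,283),.108)[:2]; a=np.radians(YAW); u=np.array([np.cos(a),np.sin(a)]); d=B-[.4215,-.3172]; print("cover",d@u,d@[-u[1],u[0]])
for n,x,y,z in [("notchL",-.080,-.054,.03),("notchR",-.080,.054,.03),("rim nr",-.105,-.076,.079),("rim nl",-.105,.076,.079),("ledge",-.028,-.071,.03),("ledge",-.028,.071,.03)]:
    p=proj(s,[*case(x,y),z]); print(n,p.round(1),((p-[225,120])*4).round())
```

```text
cover 0.09694635663594042 -0.001149859225214181
notchL [263.6 170.2] [154. 201.]
notchR [366.4 152.4] [566. 130.]
rim nr [224.1 151.1] [ -4. 125.]
rim nl [394.6 121.1] [678.   4.]
ledge [258.6 220.8] [134. 403.]
ledge [388.7 199.2] [655. 317.]
```

View pics/w4c.png

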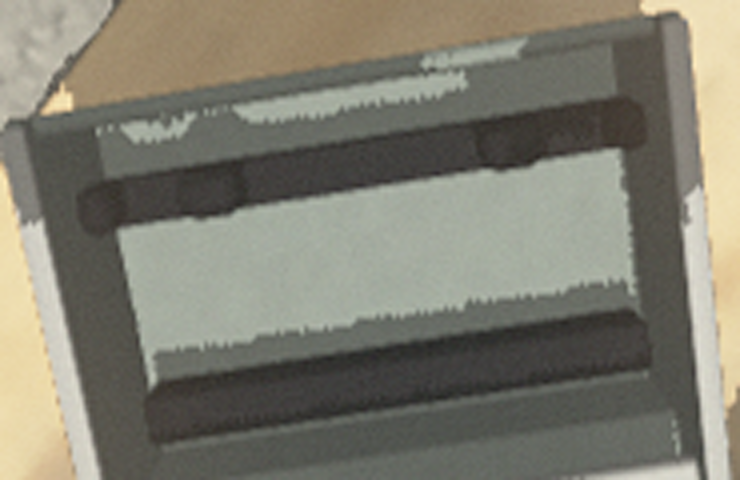

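Rail bumps at crop (100,205), (212,190), (510,140) and (625,120) put the notches between them, at about (155,200) and (567,130), which matches my prediction (154,201)/(566,130). Case pose confirmed. Next I check the cover stroke in the scene camera by template matching and refine the bow by colour mask.

Run:
```python
from h import *
arc(-37,.36,.25,-87)
j=r.sense()["joints"].copy(); j[0]=30; r.move_joints(j)
s=r.snapshot("scene"); im=s["frame"][:,:,::-1]; im0=cv2.imread("pics/scene0.png")
t=im0[329:353,360:382]; w=im[300:420,340:470]; m=cv2.matchTemplate(w,t,cv2.TM_CCOEFF_NORMED); _,v,_,l=cv2.minMaxLoc(m)
p=np.array([340+l[0]-360+370.7,300+l[1]-329+340.8]); d=ray(s,p,.108)-ray(s,(370.7,340.8),.108); print("match",v,p,d,np.linalg.norm(d))
go((.362,.302),.17,157.2); st(); s=r.snapshot("wrist"); np.savez("w5.npz",**s)
f=s["frame"].astype(int); mk=((abs(f[...,0]-f[...,2])<28)&(f[...,1]>110)).astype(np.uint8)
P=np.array([.3793,.298]); a=np.radians(157.2); R=np.array([[np.cos(a),np.sin(a)],[-np.sin(a),np.cos(a)]])
n,lab=cv2.connectedComponents(mk)
bp=proj(s,[*(P+R.T@[-.02,.03]),.008]).round().astype(int); print("bar px",bp,lab[bp[1],bp[0]])
k=[lab[y,x] for y in range(bp[1]-8,bp[1]+9) for x in range(bp[0]-4,bp[0]+5) if lab[y,x]]; k=max(set(k),key=k.count)
v,u=np.nonzero(lab==k); q=np.array([R@(ray(s,(x,y),.008)[:2]-P) for x,y in zip(u,v)]); print(len(q),q.min(0),q.max(0))
for lo,hi in ((-.045,-.02),(.02,.045)):
    b=q[(q[:,1]>lo)&(q[:,1]<hi)&(q[:,0]<-.005)]; print("bar x",b[:,0].min(),b[:,0].max())
for lo,hi in ((0,.015),(.025,.04)):
    for sg in (1,-1):
        b=q[(q[:,0]>lo)&(q[:,0]<hi)&(sg*q[:,1]>.035)]; print("leg y",b[:,1].min(),b[:,1].max())
save(s,"w5")
```

```text
match 0.735621452331543 [411.7 343.8] [ 7.55966627e-02 -6.29933018e-02 -1.11022302e-16] 0.09840229410506061
t 24.7 tcp [0.3623 0.3015 0.3334] ori [180.    0.  157.2] F [ 0.8  0.6 -0.2] op 0.0879 gf 0.0 j [ 36. -15.  97.  -0.  98. -32.]
bar px [296 263] 2
85626 [-0.0575919  -0.24889127] [0.19610682 0.32074434]
bar x -0.024660821640681063 -0.015547271119133444
bar x -0.02555428795940908 -0.016459700394566512
leg y 0.04960010049117773 0.30542002247357486
leg y -0.057342936905964106 -0.04824304157964418
leg y 0.03502278478803801 0.29890941885326505
leg y -0.05716965095569769 -0.047820719198983265
```

Run:
```python
from h import *
a=np.radians(158); P=np.array([.3793,.298])+.001*np.array([-np.sin(a),np.cos(a)])
go(P,.09,157.8); line(P,.0325,speed=.1); st(); r.grab(30); st()
line(P,.05,speed=.08); st(); r.snapshot
line(P,.16,speed=.2); s=st()
arc(36,.36,.16,-31)
s=r.snapshot("wrist"); np.savez("w6.npz",**s); save(s,"w6")
```

```text
t 25.9 tcp [0.3791 0.2973 0.1963] ori [179.9   0.  157.8] F [ 0.5  0.8 -0.4] op 0.0880 gf 0.0 j [ 34. -10. 106.   0.  83. -34.]
t 27.1 tcp [0.3789 0.2971 0.1955] ori [180.    0.  157.8] F [ 0.9  0.8 -0.4] op 0.0119 gf 30.0 j [ 34. -10. 106.   0.  83. -34.]
t 27.4 tcp [0.3792 0.2972 0.214 ] ori [1.799e+02 1.000e-01 1.578e+02] F [ 0.1 -0.7 -1.8] op 0.0121 gf 30.0 j [ 34. -11. 105.  -0.  85. -34.]
t 28.1 tcp [0.3788 0.297  0.3215] ori [-1.799e+02 -1.000e-01  1.578e+02] F [-0.8 -0.2 -1.7] op 0.0119 gf 30.0 j [ 34. -13.  97.  -0.  97. -34.]
```

Run:
```python
from h import *
S=r.sense(); s=np.load("w6.npz"); f=s["frame"].astype(int); mk=(abs(f[...,0]-f[...,2])<28)&(f[...,1]>110)
z=S["tcp_pos"][2]-.163-.0325+.008; P=S["tcp_pos"][:2]; a=np.radians(S["orientation"][2]); R=np.array([[np.cos(a),np.sin(a)],[-np.sin(a),np.cos(a)]])
print(z,P)
H=np.zeros((130,100,3),np.uint8)  # bow-frame ortho picture, 1 mm/px: rows y +65..-65, cols x -40..60
for i in range(130):
    for k in range(100):
        p=proj(s,[*(P+R.T@[(k-40)/1000,(65-i)/1000]),z]).round().astype(int)
        if 0<=p[0]<640 and 0<=p[1]<480: H[i,k]=s["frame"][p[1],p[0],::-1]
cv2.imwrite("pics/h6.png",cv2.resize(H,None,fx=4.5,fy=4.5,interpolation=cv2.INTER_NEAREST))
```

```text
0.13448823171008484 [0.29144167 0.21176864]
```

View pics/h6.png

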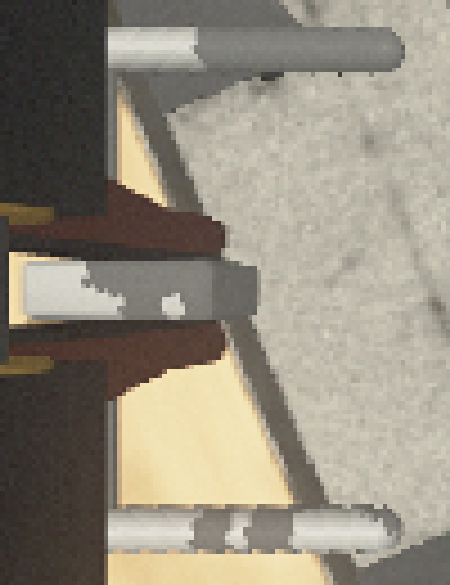

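In-hand view: legs parallel to the tool, centred within 1 mm, tip ends at about x 49.5 mm, so the bow sits in the grip as expected. On to placing.

Run:
```python
from h import *
arc(36,.36,.165,-87)
j=r.sense()["joints"].copy(); j[0]=-37; r.move_joints(j)
X=case(-.0415,0)
go(X,.18,139.5); line(X,.085,speed=.1); f0=st()["contact_force"]
for z in (.08,.076,.072,.069,.067,.065,.064,.063,.062,.061):
    line(X,z,speed=.03); F=r.sense()["contact_force"]-f0; print(z,F.round(1))
    if F[2]>4 : break
st(); s=r.snapshot("wrist"); np.savez("w7.npz",**s)
```

```text
t 33.1 tcp [ 0.4463 -0.3382  0.249 ] ori [-1.800e+02  1.000e-01  1.395e+02] F [-0.1 -0.7 -1.3] op 0.0119 gf 30.0 j [-41.   1.  91.  -0.  88. -90.]
0.08 [-0.3  0.8 -0.7]
0.076 [-0.   0.8 -0.4]
0.072 [-0.3  0.3 -0.3]
0.069 [-0.7  0.9  0.6]
0.067 [-0.3  0.4  0.4]
0.065 [-0.2  1.1 -0.1]
0.064 [-0.8  1.1 -0.5]
0.063 [0.8 0.4 0.1]
0.062 [-0.7  2.   2.7]
0.061 [-2.8  3.3  8.5]
t 35.7 tcp [ 0.4462 -0.3381  0.2255] ori [-180.     0.   139.5] F [-2.9  2.6  7.3] op 0.0115 gf 30.0 j [-41.   1.  93.  -0.  86. -90.]
```

Run:
```python
from h import *
X=case(-.0415,0)
line(X,.0628,speed=.03); r.let_go(); line(X,.10,speed=.08); st()
line(X,.22,speed=.2); go(case(-.06,0),.24,139.5); st()
s=r.snapshot("wrist"); np.savez("w8.npz",**s); save(s,"w8")
# ortho of leg/bar plane (z .038) in bow frame about bed, profiles across legs and bar
a=np.radians(139.5); R=np.array([[np.cos(a),np.sin(a)],[-np.sin(a),np.cos(a)]])
g=lambda x,y,z=.038: s["frame"][tuple(proj(s,[*(X+R.T@[x,y]),z]).round().astype(int)[::-1])].mean()
for sg in (1,-1):
  for x0 in (-.005,.02,.044): print("leg",sg,x0,[int(np.mean([g(x0+d,sg*y/1000) for d in (-.004,0,.004)])) for y in range(44,66,2)])
for y0 in (-.035,.035): print("bar",y0,[int(np.mean([g(x/1000,y0+d) for d in (-.005,0,.005)])) for x in range(-34,-6,2)])
for sg in (1,-1): print("tip",sg,[int(np.mean([g(x/1000,sg*.054+d) for d in (-.001,0,.001)])) for x in range(36,62,2)])
```

```text
t 37.9 tcp [ 0.4462 -0.3381  0.2633] ori [180.    0.  139.5] F [ 0.5 -0.4  0.6] op 0.0877 gf 0.0 j [-41.   0.  90.   0.  90. -90.]
t 38.9 tcp [ 0.4319 -0.3259  0.4026] ori [-180.     0.   139.5] F [ 0.3 -0.4  0.1] op 0.0878 gf 0.0 j [-41.  -4.  80.  -0. 104. -90.]
leg 1 -0.005 [72, 70, 68, 109, 176, 203, 203, 177, 65, 74, 128]
leg 1 0.02 [166, 123, 101, 125, 179, 204, 203, 177, 159, 169, 166]
leg 1 0.044 [54, 60, 61, 96, 156, 182, 169, 135, 61, 55, 57]
leg -1 -0.005 [77, 78, 89, 166, 197, 204, 182, 91, 79, 95, 90]
leg -1 0.02 [156, 105, 101, 168, 197, 205, 181, 159, 167, 166, 151]
leg -1 0.044 [59, 59, 85, 142, 178, 179, 149, 77, 64, 59, 61]
bar -0.035 [81, 82, 83, 81, 147, 203, 213, 182, 144, 81, 54, 57, 51, 50]
bar 0.035 [83, 84, 85, 82, 139, 189, 202, 188, 144, 85, 53, 61, 55, 54]
tip 1 [204, 203, 204, 201, 201, 175, 134, 83, 103, 108, 96, 100, 105]
tip -1 [210, 202, 204, 205, 201, 177, 130, 106, 107, 106, 101, 109, 91]
```

```bash
python3 -c "
from station import r
r.wait(0.3); print(r.hand_in())"
```

```text
the job is handed in; nothing more can be done
None
```

The job is handed in: the button was pressed, the T-handle turned to its stop, and the cover slid back until it met resistance (97–98 mm measured, so about 100 mm). The bow lies flat with its ends in the notches and its cross bar on the ledge, released at about 38 s, and the path was planned clear of the bottle, jar, spray can and model, though I did not check them afterwards.

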